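Issue one disc from the disc feeder

TASK

Push the yellow plunger of the disc feeder all the way in once and let it spring back, so that a single brass disc comes out into the channel. Then nudge that disc sideways along the channel until it lies wholly on the green end, not the red one. Use only your fingertips or the outside of the fingers: nothing is picked up or lifted. Leave the other discs in the feeder and the things lying around where they are.

Things in the scene. Friction and masses are not known exactly. Their poses are not given: they have to be found in the camera images.
- feeder: Grey and aluminium disc feeder fixed to the cart top. Origin on the cart top under the centre of its clear square magazine (50 x 54 mm outside, 60 mm high, bore 42 mm, floor 8 mm up); x points the way the disc comes out, y to the left of that, z up. Outlet in its x = +25 mm face. Outer edges: x = 78 mm, y = +-114 mm; rear edge of the bed x = -40 mm.
- channel_mid (a point): Middle of the channel floor, in front of the outlet (feeder x = 48.5, y = 0, z = 8 mm); axes as the feeder's. The straight channel runs along y from -108 to +108 mm and is 47 mm wide in x. Fences round it (and end stops) reach 8 mm above its floor, 16 mm above the cart top.
- plunger (a joint): Spring plunger, m: 0 = out, 0.052 = fully in, at its stop; slides along the feeder's +x. The spring pushes back with 4 N (out) to 10 N (in), the discs add up to 4 N; let go, it springs back by itself. Its blade pushes the lowest disc out; only fully in does it leave the disc clear of the outlet, in the middle of the channel.
- push_pad (a point): Centre of the rear face of the plunger's yellow push pad; moves with the plunger. The face is upright, 40 mm wide (y) and 34 mm high, from 10 to 44 mm above the cart top; push it along the feeder's +x. At rest it is at feeder x = -94 mm, and nothing stands behind it.
- green_pad: Green painted floor of one end of the channel, 47 mm (feeder x) by 66 mm (feeder y), flush with the channel floor (top 8 mm above the cart top). Origin in the middle of its underside, 4 mm above the cart top; axes as the feeder's. It lies at feeder x = 48.5 mm and y = +75 or -75 mm: which end is green changes.
- red_pad: Red painted floor of the other end of the channel, same size and frame: the wrong end.
- disc_1: Lowest brass disc in the magazine, the one to come out: 40 mm diameter, 10 mm thick, about 80 g. Origin in the centre of its underside, z up along its axis.
- disc_2: Second brass disc from below, same size, to stay in the magazine (it drops by 10 mm when the plunger springs back).
- disc_3: Third brass disc from below, same size, to stay in the magazine.
- disc_4: Top brass disc, same size, to stay in the magazine.
- spanner: Combination spanner 22 x 133 x 9 mm lying beside the feeder's magazine, askew, its centre about 100 mm to the feeder's -y side. Origin under its centre. Bystander.
- tape: Small chrome tape measure 54 x 74 x 34 mm. Origin under its centre. Bystander.
- pliers: Pliers 49 x 177 x 14 mm, lying flat. Origin under the centre. Bystander.
- jar: Clear tub with a blue lid, 74 mm diameter, 97 mm high. Origin under its centre. Bystander.
Things that resemble listed ones, but are neither listed nor needed, are in the scene too. Leave any pink or turquoise look-alike of the disc_4 alone.

How it is judged:
By the outcome, as a careful person would: the job done as asked, in the order asked, and still so for the second after the job is handed in, with the robot touching nothing.
It also fails if it takes over 45 s, if anything falls off the work surface, if the arm or the gripper's body presses on something with over 40 N, if the wrist force passes 120 N, or if a joint passes its speed limit or range.

ROBOT

A 6-joint arm with a two-finger parallel gripper is mounted at the origin on a cart in front of the work surface, level with it; the furniture and walls round the work are solid. World frame = base frame: x ahead of the robot, y to its left, z up, the work surface at z = 0. Lengths are in m, angles in rad, forces in N, time in s.
With the tool pointing down it reaches from about 0.35 to 0.875 m from the base axis. Payload 15.5 kg.
Tool frame: the origin (TCP) lies at the very end of the fingers, on their centre line; the grasp point (between the pads) lies 19 mm behind it; z points along the fingers, y is the line along which they close (so a half turn about z gives the same grasp; the last joint's range is limited). The gripper opens to 85 mm and grips with 20 to 120 N. Pads are 22 mm wide; open, the fingers measure 114 mm over their backs; the gripper's body (76 mm by 85 mm) begins 54 mm behind the grasp point. The pads swing forward as they close: fully open they stand 13 mm farther back than shut.
Start: joints at [-1.385, 0.494, 1.345, -0, 1.302, -0.096], TCP at [0.174, -0.6, 0.231] pointing down, gripper open.
Joint ranges: [-2.91, 2.91], [-0.82, 2.16], [0.22, 2.67], [-1.22, 4.37], [0.12, 2.79], [-3.08, 3.08]. Speed limits (rad/s): [1.89, 1.89, 2.57, 3.01, 3.01, 3.01].

INTERFACE

Orientations are given as a unit quaternion [x, y, z, w].
In Python, from workcell import arm, viewer gives the robot as it stands.
- The arm moves only by the tool step_arm, never from a script. Its arguments are lists of equal length, an entry for each row: "offset": the shift along the tool's x, y, z in m, a list of three; "angular": the turn, a rotation vector about the tool's x, y, z in degrees, a list of three; "grip": the closure in counts, from 0 (fully open) to 255 (shut). In form: {"offset": [[tx, ty, tz], ...], "angular": [[wx, wy, wz], ...], "grip": [grip, ...]}. A call has 1 to 20 rows; each row shifts and turns the commanded pose from where the row before left it, along the tool's axes as they then stand; what a row does not reach is not made up. A row lasts 1/12 s, in which the tool goes at most 41.7 mm and 7.16 degrees, less where a joint would pass 70% of its speed; a pose out of reach is approached as far as the arm can. A call with a gripper value outside its range is refused whole. The fingers move at their own pace and stop on an object; "grip_force" is the grip in N (left out, the last holds). Time passes only in rows, so rows that do not move let the fingers close. It gives the time, the measured TCP pose, the force, the opening and the grip force at its end, in the units of the state.
- arm.sense(): the state, without advancing time (a new reading comes with each control period).
- viewer.camera(name): name is "scene" or "top"; returns (picture, depth): 384x512x3 uint8, blue, green, red; 384x512 float32, m along the optical axis (not along the pixel's ray), 0 where there is no reading.
- viewer.camera_info(name): a dict with "camera_matrix" (3x3 intrinsics, pixels), "k1" (the pictures are not rectified: a ray, as slopes to the right and down, at radius r is drawn at 1 + k1 r^2 times it, then the intrinsics apply), "pose" (4x4, takes a point from camera to world coordinates). Camera axes: x right, y down, z forward; pixel columns grow to the right and rows downward; lengths in m; the calibration is good to about 2 mm. A picture is of the moment at which its call begins. camera_info takes no time and is no camera call.
- arm.finish_job(): hands the job in; it is judged then, once.
The state is a dict: "time": time; "joint_pos": joint angles; "qd": joint speeds; "joint_torque": joint torques, N m; "tcp_pos": TCP position; "orientation": TCP orientation; "ft_force": force on the tool from outside, world axes, zero at the start; "ft_torque": the same for the moment, N m; "gripper_width": finger opening in m; "grasp_force": force on a finger pad.
Only numpy, scipy, OpenCV 4.12 (cv2) and the standard library are available. Lean on these libraries where they do the work, as an engineer would, in place of code of your own. Each camera call takes 0.05 s, during which the arm holds its last target. There are 200 camera calls.

## Working session

There is one attempt and no reset: what is moved stays moved. The work goes in short steps, Python scripts to look and compute and a tool call to move; the robot and the scene stay as the last step left them, time stands still between calls to the robot, and variables do not carry over. Pictures are saved under pics/ and viewed, at most 10 in all, crops included, and the job is handed in when it is done.

Besides the shell and the picture viewer there is one more tool, called after "Request:" by a JSON object that holds its "fn" and its "kwargs", one argument or row to a line. step_arm: Moves the arm, as the interface text tells. Its arguments: {"type":"object","properties":{"offset":{"type":"array","items":{"type":"array","items":{"type":"number"}}},"angular":{"type":"array","items":{"type":"array","items":{"type":"number"}}},"grip":{"type":"array","items":{"type":"number"}},"grip_force":{"type":"number"}},"required":["offset","angular","grip"]}

```bash
mkdir -p pics
cat > h.py <<'E'
import numpy as np, cv2
from workcell import arm, viewer
def shot(n,name):
    im,d=viewer.camera(n); cv2.imwrite(f'pics/{name}.png',im); np.save(f'pics/{name}.npy',d); return im,d
def ray(n,px):
    i=viewer.camera_info(n);K=np.array(i['camera_matrix']);k=i['k1'];T=np.array(i['pose'])
    px=np.atleast_2d(np.asarray(px,float))
    uv=(px-[K[0,2],K[1,2]])/[K[0,0],K[1,1]]; s=uv.copy()
    for _ in range(20): s=uv/(1+k*(s**2).sum(1,keepdims=True))
    d=np.c_[s,np.ones(len(s))]@T[:3,:3].T
    return T[:3,3],d
def plane(n,px,z):
    o,d=ray(n,px); return o+d*((z-o[2])/d[:,2])[:,None]
E
python3 - <<'E'
from h import *
for n in('scene','top'):
    im,d=shot(n,n+'0'); i=viewer.camera_info(n); print(n,np.round(i['pose'],3).tolist(),i['k1'])
    cv2.imwrite(f'pics/{n}0.png',im)
a=cv2.imread('pics/top0.png');cv2.imwrite('pics/top0b.png',cv2.resize(a,(800,600)))
print(arm.sense())
hsv=cv2.cvtColor(a,cv2.COLOR_BGR2HSV)
for nm,lo,hi in(('g',(45,90,50),(80,255,255)),('r',(0,130,60),(8,255,255)),('r2',(172,130,60),(180,255,255)),('y',(22,130,90),(34,255,255))):
    m=cv2.inRange(hsv,lo,hi)
    n,l,s,c=cv2.connectedComponentsWithStats(m)
    for k in range(1,n):
        if s[k,4]>60: print(nm,s[k],c[k].round(1),plane('top',c[k],.008).round(4))
E
```

```text
scene [[-0.493, -0.665, 0.562, -0.139], [-0.87, 0.384, -0.308, 0.408], [-0.011, -0.641, -0.768, 0.966], [0.0, 0.0, 0.0, 1.0]] -0.14597701011107464
top [[0.024, -0.996, 0.086, 0.44], [-1.0, -0.022, 0.019, 0.045], [-0.017, -0.087, -0.996, 0.958], [0.0, 0.0, 0.0, 1.0]] 0.0453863484476842
{'time': 0.1, 'joint_pos': array([-1.38451815e+00,  4.94146807e-01,  1.34608287e+00, -4.34636961e-06,
        1.30251141e+00, -9.54756679e-02]), 'qd': array([-1.69613590e-03, -2.58596657e-04, -1.32819763e-03, -3.09633484e-05,
        2.32835071e-05, -2.71320701e-03]), 'joint_torque': array([ 1.70944986e-03, -8.83589172e+01, -3.84562933e+01, -2.55095283e-04,
        5.34512132e-03,  6.42552618e-05]), 'tcp_pos': array([ 0.17372922, -0.60001898,  0.23073923]), 'orientation': array([ 9.90093003e-01,  1.40411952e-01, -2.81539959e-05, -5.73526371e-04]), 'ft_force': array([ 0.77321681,  0.6023804 , -0.26276102]), 'ft_torque': array([-0.03937721, -0.03828899, -0.01402509]), 'grasp_force': 0.0, 'gripper_width': 0.08520363898250376}
g [212 155  30  23 509] [226.5 165.7] [[0.5775 0.1381 0.008 ]]
r [   0    0   25  236 1345] [ 12.2 115.2] [[0.6869 0.6512 0.008 ]]
r [ 212    0  300   80 7552] [365.1  37.7] [[ 0.8947 -0.187   0.008 ]]
r [409  75  16   7  72] [416.   77.9] [[ 0.7971 -0.3073  0.008 ]]
r [ 2 83  7 29 70] [ 6.2 96.9] [[0.7311 0.6682 0.008 ]]
r [347  98  12   7  65] [352.6 101. ] [[ 0.7394 -0.1586  0.008 ]]
r [106 107  54  14 324] [132.9 113.6] [[0.6984 0.3664 0.008 ]]
r [150 166  30  24 529] [164.3 177.4] [[0.5463 0.2847 0.008 ]]
r [448 214  44  22 401] [469.3 224.7] [[ 0.4521 -0.4246  0.008 ]]
r2 [  5   0  14  81 551] [11.5 39.6] [[0.8718 0.6645 0.008 ]]
r2 [  0 110  10  71 407] [  3.7 142. ] [[0.622  0.6667 0.008 ]]
y [188 182  18  17 230] [196.3 190.3] [[0.5174 0.2078 0.008 ]]
y [195 226  19   7  85] [203.8 229.2] [[0.4262 0.1868 0.008 ]]
```

View pics/top0b.png

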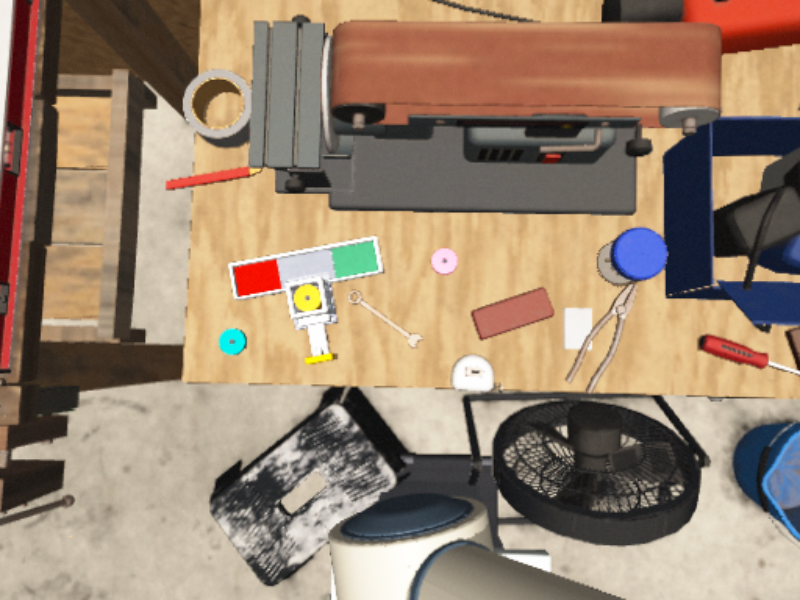

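View pics/scene0.png

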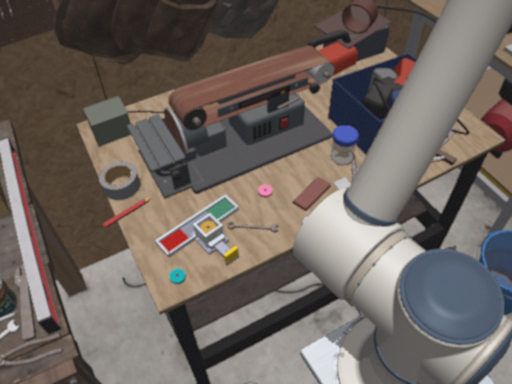

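Top view: the feeder's green pad is at about (357,258) on the enlarged picture, red at (256,277), and the push pad at (320,358). The path is clear. The pad centres give a feeder yaw of about 12.0° and origin near (0.5145, 0.2013), with green at y = -75 mm. I'll move behind the push pad with the gripper shut.

Request:
{"fn": "step_arm", "kwargs": {
  "offset": [
    [0,0,0],
    [0.03,-0.027,0],
    [0.03,-0.027,0],
    [0.03,-0.027,0],
    [0.03,-0.027,0],
    [0.03,-0.027,0],
    [0.03,-0.027,0],
    [0.03,-0.027,0],
    [0.03,-0.027,0],
    [0.03,-0.027,0],
    [0.03,-0.027,0],
    [0.03,-0.027,0],
    [0.03,-0.027,0],
    [0,-0.04,0],
    [0,-0.04,0],
    [0,-0.04,0],
    [0,-0.04,0],
    [0,-0.04,0],
    [0,-0.04,0],
    [0,-0.04,0]
  ],
  "angular": [
    [0,0,4.1],
    [0,0,0],
    [0,0,0],
    [0,0,0],
    [0,0,0],
    [0,0,0],
    [0,0,0],
    [0,0,0],
    [0,0,0],
    [0,0,0],
    [0,0,0],
    [0,0,0],
    [0,0,0],
    [0,0,0],
    [0,0,0],
    [0,0,0],
    [0,0,0],
    [0,0,0],
    [0,0,0],
    [0,0,0]
  ],
  "grip": [255,255,255,255,255,255,255,255,255,255,255,255,255,255,255,255,255,255,255,255]
}}

```text
time: 1.77
tcp_pos: [0.3988, 0.0671, 0.2313]
orientation: [0.995, 0.105, -0.0, -0.0]
ft_force: [1.5, 0.3, 0.9]
gripper_width: -0.0
grasp_force: 0.0
```

```bash
cat >> h.py <<'E'
from scipy.spatial.transform import Rotation as R
def fe(p,o=np.array([.5145,.2013]),a=np.radians(12.)):
    d=np.asarray(p)[...,:2]-o; c,s=np.cos(a),np.sin(a)
    return np.stack([d[...,0]*c+d[...,1]*s,-d[...,0]*s+d[...,1]*c],-1)
def where():
    s=arm.sense(); print('t',round(s['time'],2),'feeder xy',fe(s['tcp_pos']).round(4),'z',s['tcp_pos'][2].round(4),'R',R.from_quat(s['orientation']).as_matrix().round(3).tolist(),'F',s['ft_force'].round(1),s['gripper_width'])
E
python3 -c "
from h import *
where()"
```

```text
t 1.77 feeder xy [-0.141  -0.1072] z 0.2313 R [[0.978, 0.208, -0.0], [0.208, -0.978, 0.0], [-0.0, -0.0, -1.0]] F [1.5 0.3 0.9] -3.997052550467863e-05
```

Request:
{"fn": "step_arm", "kwargs": {
  "offset": [
    [0,-0.037,0],
    [0,-0.036,0],
    [0,-0.034,0],
    [0,0,0.035],
    [0,0,0.035],
    [0,0,0.035],
    [0,0,0.035],
    [0,0,0.035],
    [0,0,0.034],
    [0,0,0]
  ],
  "angular": [
    [0,0,0],
    [0,0,0],
    [0,0,0],
    [0,0,0],
    [0,0,0],
    [0,0,0],
    [0,0,0],
    [0,0,0],
    [0,0,0],
    [0,0,0]
  ],
  "grip": [255,255,255,255,255,255,255,255,255,255]
}}

```text
time: 2.6
tcp_pos: [0.375, 0.1693, 0.0176]
orientation: [0.994, 0.105, -0.004, 0.001]
ft_force: [-1.5, -1.4, -0.4]
gripper_width: -0.0001
grasp_force: 0.0
```

```bash
python3 -c "
from h import *
where()
for n in('top','scene'): shot(n,n+'1')
a=cv2.imread('pics/top1.png')[130:260,130:280];b=cv2.imread('pics/scene1.png')[170:300,140:290]
cv2.imwrite('pics/c1.png',cv2.resize(np.hstack([a,b]),(800,347),interpolation=cv2.INTER_CUBIC))"
```

```text
t 2.6 feeder xy [-0.1431 -0.0022] z 0.0176 R [[0.978, 0.209, -0.008], [0.209, -0.978, -0.002], [-0.008, 0.001, -1.0]] F [-1.5 -1.4 -0.4] -0.000123798766870759
```

View pics/c1.png

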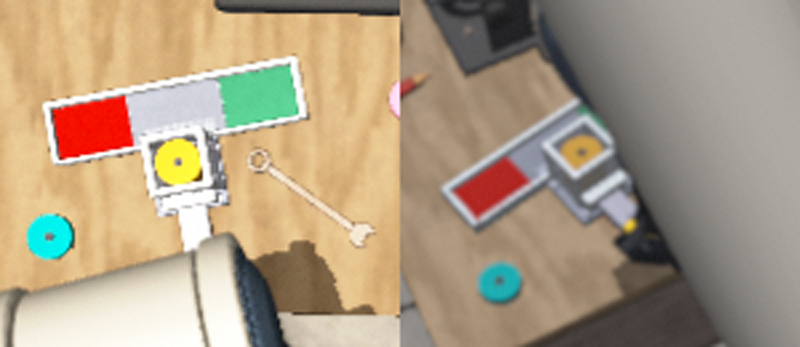

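Both crops are clear: the tool is behind the yellow pad, nothing has been disturbed and the channel is empty. I'll advance in steps.

Request:
{"fn": "step_arm", "kwargs": {
  "offset": [
    [0.018,-0.002,-0.003],
    [0.015,0,0],
    [0.01,0,0],
    [0.01,0,0],
    [0.01,0,0],
    [0.01,0,0],
    [0,0,0]
  ],
  "angular": [
    [0,0,0],
    [0,0,0],
    [0,0,0],
    [0,0,0],
    [0,0,0],
    [0,0,0],
    [0,0,0]
  ],
  "grip": [255,255,255,255,255,255,255]
}}

```text
time: 3.28
tcp_pos: [0.449, 0.1875, 0.0276]
orientation: [0.994, 0.105, 0.0, -0.0]
ft_force: [-7.7, 0.2, 1.1]
gripper_width: 0.0001
grasp_force: 3.6
```

```bash
python3 -c "
from h import *
where()"
```

```text
t 3.28 feeder xy [-0.0669  0.0001] z 0.0276 R [[0.978, 0.209, 0.001], [0.209, -0.978, 0.0], [0.001, -0.0, -1.0]] F [-7.7  0.2  1.1] 0.00010979773176812325
```

Request:
{"fn": "step_arm", "kwargs": {
  "offset": [
    [0.006,0,0.003],
    [0.004,0,0],
    [0.002,0,0],
    [0,0,0]
  ],
  "angular": [
    [0,0,0],
    [0,0,0],
    [0,0,0],
    [0,0,0]
  ],
  "grip": [255,255,255,255]
}}

```text
time: 3.62
tcp_pos: [0.4588, 0.1895, 0.0243]
orientation: [0.994, 0.105, -0.001, 0.0]
ft_force: [-9.1, -0.8, 2.1]
gripper_width: 0.0
grasp_force: 4.6
```

Request:
{"fn": "step_arm", "kwargs": {
  "offset": [
    [0.002,0,0],
    [0,0,0]
  ],
  "angular": [
    [0,0,0],
    [0,0,0]
  ],
  "grip": [255,255]
}}

```text
time: 3.78
tcp_pos: [0.4604, 0.1898, 0.0243]
orientation: [0.994, 0.105, -0.001, 0.0]
ft_force: [-10.2, -2.6, 1.6]
gripper_width: 0.0001
grasp_force: 5.1
```

Request:
{"fn": "step_arm", "kwargs": {
  "offset": [
    [0.002,0,0],
    [0,0,0]
  ],
  "angular": [
    [0,0,0],
    [0,0,0]
  ],
  "grip": [255,255]
}}

```text
time: 3.95
tcp_pos: [0.4617, 0.1901, 0.0243]
orientation: [0.994, 0.105, -0.002, 0.0]
ft_force: [-13.6, -2.8, 5.8]
gripper_width: -0.0002
grasp_force: 7.1
```

Request:
{"fn": "step_arm", "kwargs": {
  "offset": [
    [0.002,0,0],
    [0,0,0]
  ],
  "angular": [
    [0,0,0],
    [0,0,0]
  ],
  "grip": [255,255]
}}

```text
time: 4.12
tcp_pos: [0.4617, 0.1901, 0.0242]
orientation: [0.994, 0.105, -0.003, 0.0]
ft_force: [-22.4, -3.8, 13.6]
gripper_width: 0.0
grasp_force: 11.4
```

Request:
{"fn": "step_arm", "kwargs": {
  "offset": [
    [0.002,0,0],
    [0,0,0]
  ],
  "angular": [
    [0,0,0],
    [0,0,0]
  ],
  "grip": [255,255]
}}

```text
time: 4.28
tcp_pos: [0.4618, 0.1901, 0.0241]
orientation: [0.994, 0.105, -0.005, 0.001]
ft_force: [-31.1, -5.6, 22.1]
gripper_width: -0.0
grasp_force: 15.8
```

```bash
python3 -c "
from h import *
where()
a,_=shot('top','top2')
cv2.imwrite('pics/c2.png',cv2.resize(a[130:260,130:280],(600,520),interpolation=cv2.INTER_CUBIC))"
```

```text
t 4.28 feeder xy [-0.0539  0.    ] z 0.0241 R [[0.978, 0.209, -0.01], [0.209, -0.978, -0.003], [-0.01, 0.0, -1.0]] F [-31.1  -5.6  22.1] -1.6977056212359705e-06
```

View pics/c2.png

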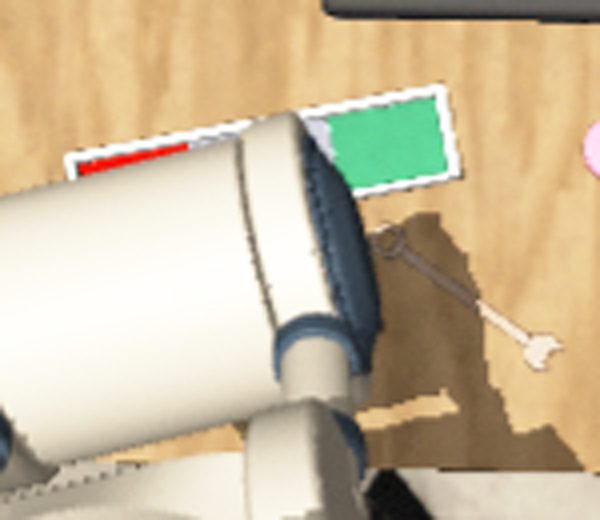

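The force climbs with no further motion, so the plunger is at its stop; the arm hides the outlet in this picture. I'll back off and rise.

Request:
{"fn": "step_arm", "kwargs": {
  "offset": [
    [-0.01,0,0],
    [-0.015,0,0],
    [-0.02,0,0],
    [-0.025,0,0],
    [-0.025,0,0],
    [0,0,-0.03],
    [0,0,-0.04],
    [0,0,-0.04],
    [0,0,-0.03],
    [0,0,0]
  ],
  "angular": [
    [0,0,0],
    [0,0,0],
    [0,0,0],
    [0,0,0],
    [0,0,0],
    [0,0,0],
    [0,0,0],
    [0,0,0],
    [0,0,0],
    [0,0,0]
  ],
  "grip": [255,255,255,255,255,255,255,255,255,255]
}}

```text
time: 5.17
tcp_pos: [0.3776, 0.1724, 0.1694]
orientation: [0.994, 0.105, 0.005, -0.001]
ft_force: [1.1, 0.2, 0.4]
gripper_width: 0.0
grasp_force: 0.0
```

```bash
python3 -c "
from h import *
where()
a,_=shot('top','top3');b,_=shot('scene','scene3')
cv2.imwrite('pics/c3.png',cv2.resize(np.hstack([a[130:260,130:280],b[170:300,140:290]]),(800,347),interpolation=cv2.INTER_CUBIC))
hsv=cv2.cvtColor(a,cv2.COLOR_BGR2HSV)
n,l,s,c=cv2.connectedComponentsWithStats(cv2.inRange(hsv,(18,110,80),(36,255,255)))
for k in range(1,n):
    if s[k,4]>40: print(s[k],c[k],[fe(plane('top',c[k],z)).round(4) for z in(.018,.038,.044)])
"
```

```text
t 5.17 feeder xy [-0.1399  0.0002] z 0.1694 R [[0.978, 0.209, 0.011], [0.209, -0.978, 0.003], [0.011, -0.001, -1.0]] F [1.1 0.2 0.4] 1.1145085207951381e-05
[187 162  17  17 217] [195.00921659 170.29493088] [array([[ 0.05  , -0.0008]]), array([[ 0.0467, -0.0037]]), array([[ 0.0457, -0.0046]])]
[189 182  17  17 225] [196.87111111 190.63555556] [array([[0.002 , 0.0031]]), array([[-0.0003,  0.0001]]), array([[-0.001 , -0.0008]])]
```

View pics/c3.png

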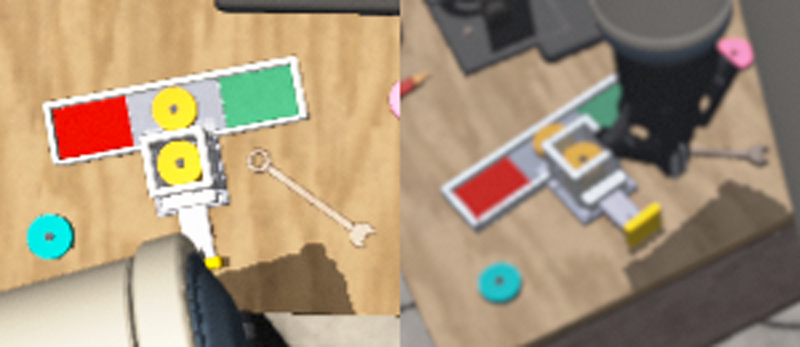

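One disc is in the channel at feeder (50, -1) mm and the plunger is back out. I'll move over the channel on the red side of the disc.

Request:
{"fn": "step_arm", "kwargs": {
  "offset": [
    [0,-0.03,0],
    [0,-0.025,0],
    [0.035,0,0],
    [0.04,0,0],
    [0.04,0,0],
    [0.04,0,0],
    [0.034,0,0],
    [0,0,0.03],
    [0,0,0.04],
    [0,0,0.03],
    [0,0,0.02],
    [0,0,0],
    [0,0,0]
  ],
  "angular": [
    [0,0,0],
    [0,0,0],
    [0,0,0],
    [0,0,0],
    [0,0,0],
    [0,0,0],
    [0,0,0],
    [0,0,0],
    [0,0,0],
    [0,0,0],
    [0,0,0],
    [0,0,0],
    [0,0,0]
  ],
  "grip": [255,255,255,255,255,255,255,255,255,255,255,255,255]
}}

```text
time: 6.35
tcp_pos: [0.5476, 0.2645, 0.0418]
orientation: [0.994, 0.105, -0.001, 0.0]
ft_force: [-0.2, -0.0, 0.8]
gripper_width: 0.0004
grasp_force: 0.0
```

```bash
python3 -c "
from h import *
where()
a,_=shot('top','top4');b,_=shot('scene','scene4')
cv2.imwrite('pics/c4.png',cv2.resize(np.hstack([a[130:260,130:280],b[170:300,140:290]]),(800,347),interpolation=cv2.INTER_CUBIC))
"
```

```text
t 6.35 feeder xy [0.0455 0.055 ] z 0.0418 R [[0.978, 0.209, -0.002], [0.209, -0.978, -0.001], [-0.003, 0.0, -1.0]] F [-0.2 -0.   0.8] 0.0003974003486907389
```

View pics/c4.png

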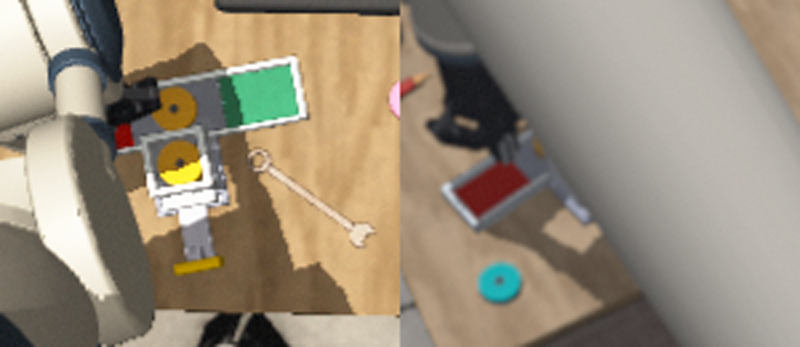

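The fingers are beside the disc on the red side, above the channel. I'll shift 5 mm away from it and 3 mm in x, then descend slowly.

Request:
{"fn": "step_arm", "kwargs": {
  "offset": [
    [0.003,-0.005,0],
    [0,0,0.01],
    [0,0,0.01],
    [0,0,0.005],
    [0,0,0.003],
    [0,0,0],
    [0,0,0]
  ],
  "angular": [
    [0,0,0],
    [0,0,0],
    [0,0,0],
    [0,0,0],
    [0,0,0],
    [0,0,0],
    [0,0,0]
  ],
  "grip": [255,255,255,255,255,255,255]
}}

```text
time: 7.03
tcp_pos: [0.5502, 0.2703, 0.014]
orientation: [0.994, 0.105, -0.0, 0.0]
ft_force: [0.3, -1.0, 0.6]
gripper_width: -0.0002
grasp_force: 0.0
```

```bash
python3 -c "
from h import *
where()"
```

```text
t 7.03 feeder xy [0.0493 0.0601] z 0.014 R [[0.978, 0.209, -0.001], [0.209, -0.978, -0.0], [-0.001, 0.0, -1.0]] F [ 0.3 -1.   0.6] -0.00016575493938627276
```

Request:
{"fn": "step_arm", "kwargs": {
  "offset": [
    [0,0.004,0.002],
    [0,0.006,0],
    [0,0.006,0],
    [0,0.006,0],
    [0,0.006,0],
    [0,0.006,0],
    [0,0.006,0],
    [0,0.006,0],
    [0,0.006,0],
    [0,0.006,0],
    [0,0.006,0],
    [0,0.006,0],
    [0,0.006,0],
    [0,0.006,0],
    [0,0.005,0],
    [0,0.003,0],
    [0,0.002,0],
    [0,0,0]
  ],
  "angular": [
    [0,0,0],
    [0,0,0],
    [0,0,0],
    [0,0,0],
    [0,0,0],
    [0,0,0],
    [0,0,0],
    [0,0,0],
    [0,0,0],
    [0,0,0],
    [0,0,0],
    [0,0,0],
    [0,0,0],
    [0,0,0],
    [0,0,0],
    [0,0,0],
    [0,0,0],
    [0,0,0]
  ],
  "grip": [255,255,255,255,255,255,255,255,255,255,255,255,255,255,255,255,255,255]
}}

```text
time: 8.53
tcp_pos: [0.5696, 0.18, 0.0122]
orientation: [0.994, 0.105, -0.0, 0.0]
ft_force: [0.5, -0.6, 0.1]
gripper_width: 0.0
grasp_force: 0.0
```

```bash
cat > d.py <<'E'
from h import *
import sys
where()
a,_=shot('top',sys.argv[1])
cv2.imwrite(f'pics/c{sys.argv[1]}.png',cv2.resize(a[130:260,130:280],(600,520),interpolation=cv2.INTER_CUBIC))
hsv=cv2.cvtColor(a,cv2.COLOR_BGR2HSV)
n,l,s,c=cv2.connectedComponentsWithStats(cv2.inRange(hsv,(15,140,60),(36,255,255)))
for k in range(1,n):
    x=fe(plane('top',c[k],.018))[0]
    if s[k,4]>40 and abs(x).max()<.12: print(s[k],x.round(4))
E
python3 d.py top5
```

```text
t 8.53 feeder xy [ 0.0495 -0.0323] z 0.0122 R [[0.978, 0.208, -0.0], [0.208, -0.978, -0.0], [-0.0, 0.0, -1.0]] F [ 0.5 -0.6  0.1] 3.594728588018877e-05
```

View pics/ctop5.png

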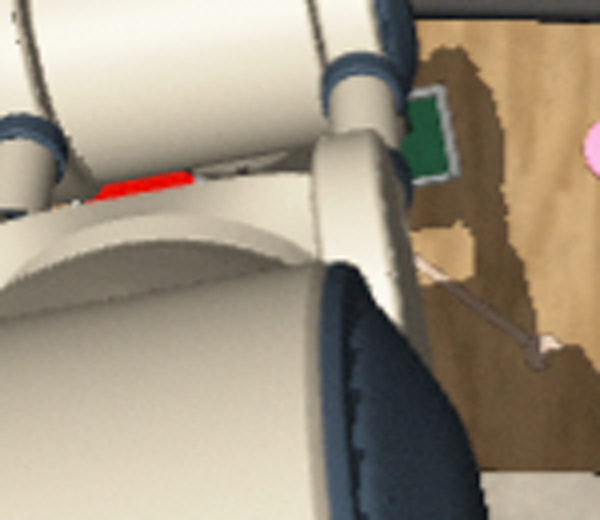

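The arm hides the disc. I'll push the last 9 mm, back off, rise and look.

Request:
{"fn": "step_arm", "kwargs": {
  "offset": [
    [0,0.004,0],
    [0,0.003,0],
    [0,0.002,0],
    [0,0,0],
    [0,-0.008,0],
    [0,-0.012,0],
    [0,0,-0.02],
    [0,0,-0.04],
    [0,0,-0.04],
    [0,0,-0.04],
    [-0.03,0,-0.02],
    [-0.04,0,0],
    [-0.04,0,0],
    [-0.04,0,0],
    [-0.03,0,0],
    [0,0,0]
  ],
  "angular": [
    [0,0,0],
    [0,0,0],
    [0,0,0],
    [0,0,0],
    [0,0,0],
    [0,0,0],
    [0,0,0],
    [0,0,0],
    [0,0,0],
    [0,0,0],
    [0,0,0],
    [0,0,0],
    [0,0,0],
    [0,0,0],
    [0,0,0],
    [0,0,0]
  ],
  "grip": [255,255,255,255,255,255,255,255,255,255,255,255,255,255,255,255]
}}

```text
time: 9.92
tcp_pos: [0.3845, 0.1532, 0.172]
orientation: [0.994, 0.106, -0.002, 0.0]
ft_force: [1.2, 0.0, -0.4]
gripper_width: 0.0001
grasp_force: 0.0
```

```bash
python3 d.py top6
```

```text
t 9.92 feeder xy [-0.1372 -0.02  ] z 0.172 R [[0.978, 0.21, -0.005], [0.21, -0.978, -0.001], [-0.005, -0.0, -1.0]] F [ 1.2  0.  -0.4] 0.00010833198555744276
[216 157  17  17 221] [ 0.0497 -0.0694]
[189 183  17  16 213] [0.0019 0.0031]
```

View pics/ctop6.png

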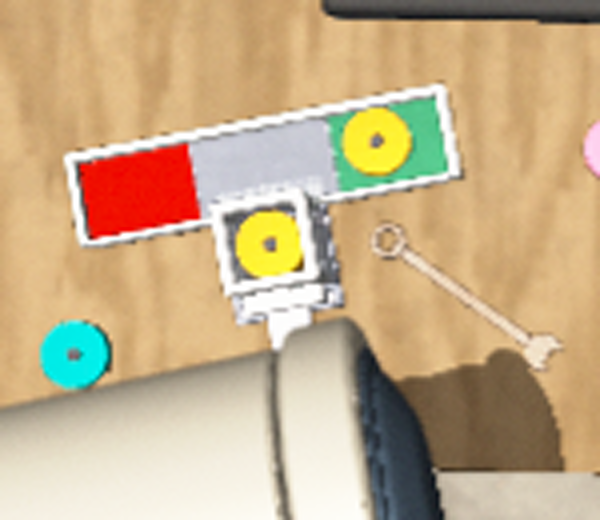

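The disc is at (377,141) in the crop, feeder y = -69 mm. It lies wholly on green with about 7 mm to spare, the arm is clear and nothing else has moved.

```bash
python3 -c "
from h import *
print(arm.finish_job())"
```

```text
the job is handed in; nothing more can be done
None
```

The job is handed in: one disc came out and lies wholly on the green end with about 7 mm to spare, the plunger sprang back after its single push, and the last picture shows nothing else disturbed near the feeder.

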